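Release the thick gudgeon pin from the feeder

ROBOT

A 6-joint arm with a two-finger parallel gripper is mounted at the origin on the work surface. World frame = base frame: x ahead of the robot, y to its left, z up, the work surface at z = 0. Lengths are in m, angles in rad, forces in N, time in s.
With the tool pointing down it reaches from about 0.35 to 0.975 m from the base axis. Payload 4.9 kg.
Tool frame: the origin (TCP) lies on the centre line of the jaws, within the pads' length; the fingertips stand 22 mm ahead of it and the grasp point (between the pads) lies 3 mm ahead of it (manip.tcp_to_tips is the distance from the TCP to the fingertips, in m); z points along the fingers, x is the direction in which the jaws open and shut, and the axes are right-handed (so a half turn about z gives the same grasp; the last joint's range is limited). The gripper opens to 85 mm and grips with 20 to 120 N. Pads are 22 mm wide; open, the fingers measure 114 mm over their backs; the gripper's body (76 mm by 85 mm) begins 54 mm behind the grasp point. The pads swing forward as they close: fully open they stand 13 mm farther back than shut.
Start: joints at [-1.356, 0.053, 1.613, -0, 1.476, -0.119], TCP at [0.205, -0.59, 0.253] pointing down, gripper open.
Joint ranges: [-3.01, 3.01], [-1.01, 2.22], [0.06, 2.58], [-1.02, 4.17], [0.09, 2.62], [-3.14, 3.14]. Speed limits (rad/s): [2.57, 2.57, 3.14, 3.14, 3.14, 3.14].

INTERFACE

Orientations are given as a unit quaternion [w, x, y, z].
In Python, from plant import manip gives the robot as it stands.
- The arm moves only by the shell command python3 -m pendant 'ROWS'. ROWS is a JSON object of lists of equal length, an entry for each row: "linear": the shift along the tool's x, y, z in cm, a list of three; "rotation": the turn, a rotation vector about the tool's x, y, z in degrees, a list of three; "grip": the closure, from 0 (fully open) to 1 (shut). A call has exactly 10 rows; each row is the pose to reach, as a shift and turn from the pose commanded when the call began, along the tool's axes at that moment; what a row does not reach only later rows make up. A row lasts 1/12 s, in which the tool goes at most 41.7 mm and 7.16 degrees, less where a joint would pass 70% of its speed; a pose out of reach is approached as far as the arm can. A call with a gripper value outside its range is refused whole. The fingers move at their own pace and stop on an object; the grip force is fixed at half the most. Time passes only in rows, so rows that repeat a pose let the fingers close, or fill a call up. It gives the time, the measured TCP pose, the force and the opening at its end, in the units of the state.
- manip.state(): the state, without advancing time (a new reading comes with each control period).
- manip.grab_frame(name): name is "side" or "top"; returns the picture (384x512x3 uint8, red, green, blue); there is no depth.
- manip.calibration(name): a dict with "fx", "fy", "cx", "cy" (pixels), "cam_to_world" (4x4, takes a point from camera to world coordinates). Camera axes: x right, y up, looking along -z (the intrinsics and any distortion apply to the point x, -y, -z); pixel columns grow to the right and rows downward; lengths in m; the calibration is good to about 2 mm. A picture is of the moment at which its call begins. calibration takes no time and is no camera call.
- manip.job_done(): hands the job in, once; it reports no verdict.
The state is a dict: "time": time; "joint_pos": joint angles; "joint_vel": joint speeds; "joint_efforts": joint torques, N m; "tool_pos": TCP position; "tool_rot": TCP orientation; "contact_force": force on the tool from outside, world axes, zero at the start; "ft_torque": the same for the moment, N m; "gripper_width": opening from 0.0 (shut) to 1.0 (fully open).
Only numpy, scipy, OpenCV 4.12 (cv2) and the standard library are available. Lean on these libraries where they do the work, as an engineer would, in place of code of your own. Each camera call takes 0.05 s, during which the arm holds its last target. There are 200 camera calls.

TASK

On the twin pin feeder, push the catch tray sideways along its track, all the way to its stop in front of the lane that holds the thicker gudgeon pin. Then press that lane's rocker pedal down with a fingertip so that its gate lifts and the pin rolls out into the tray, and let the pedal come back up. Leave the thinner pin behind its gate, never touch or pick up the pins, and leave everything else standing where it is.

Things in the scene. Friction and masses are not known exactly. Their poses are not given: they have to be found in the camera images.
- feeder: Twin pin feeder, fixed to the bench: grey base plate 280 (x) x 300 (y) x 8 mm with two rubber-floored aluminium chutes side by side, sloping 12 degrees down away from the robot. Origin on the bench surface, upright; +x is the way the pins roll (away from robot), +y is left seen from the robot. Base plate from x = -125 to +155 mm. Low stop blocks at the ends of the tray's track are 16 mm high
- lane_left (a point): Middle of the left chute's lip (lower end), 45 mm above the bench, at feeder x = +60, y = +75 mm. The chute is 72 mm wide inside; its walls reach 75 mm above the bench from x = -40 to +60 mm, with 124 mm tall pivot cheeks at x = -45 mm; the gate stands at x = +20 mm
- lane_right (a point): The same for the right chute, at feeder x = +60, y = -75 mm
- tray_in (a point): Middle of the inner floor of the catch tray, 12 mm above the bench, at feeder x = 97.5 mm. Open aluminium tray 95 (x) x 110 (y) mm outside, sliding along feeder y in front of the lanes; walls 4 mm thick; outer faces of the side walls 55 mm either side of this point in y, tops 50 mm above the bench; far wall top at 58 mm, chute-side wall top at 36 mm
- tray (a joint): Position of the catch tray along feeder y, m: 0 midway between the lanes, +0.075 at its stop in front of the left lane, -0.075 at its stop in front of the right lane; starts near the middle. About 2 N of friction; stays where it is pushed
- lever_left (a joint): Angle of the left lane's rocking lever, rad: 0 at rest (gate down), 0.45 at its stop (gate fully up). A steel beam 14 mm wide along the lane's middle, pivoted 60 mm beyond the pedal; its far end carries the gate. Sprung back: the pedal needs about 5 N to start, 8 N at the stop. The thick pin passes the gate above about 0.33 rad and needs about 1 s to roll out
- lever_right (a joint): Angle of the right lane's rocking lever, rad: 0 at rest (gate down), 0.45 at its stop (gate fully up). A steel beam 14 mm wide along the lane's middle, pivoted 60 mm beyond the pedal; its far end carries the gate. Sprung back: the pedal needs about 5 N to start, 8 N at the stop. The thick pin passes the gate above about 0.33 rad and needs about 1 s to roll out
- pedal_left (a point): Black rubber pedal of the left lever, a pad 34 x 40 x 5 mm on the lever's robot-side end; this point is the middle of its top face, 122 mm above the bench, at feeder x = -105, y = +75 mm when unpressed. Pressed to the stop (0.45 rad) it sinks 27 mm and tilts with the lever
- pedal_right (a point): Black rubber pedal of the right lever, a pad 34 x 40 x 5 mm on the lever's robot-side end; this point is the middle of its top face, 122 mm above the bench, at feeder x = -105, y = -75 mm when unpressed. Pressed to the stop (0.45 rad) it sinks 27 mm and tilts with the lever
- thick_pin_center (a point): Centre of the thick gudgeon pin: plain steel tube end to end across its lane, 32 mm diameter, 66 mm long, resting on the chute against the gate; it is in the left or the right lane
- thin_pin_center (a point): Centre of the thin gudgeon pin: plain steel, 20 mm diameter, 66 mm long, resting in the other lane; it stays there
- valve1: An engine valve standing on its head: disc 36 mm across, thin stem 7 mm, 105 mm tall; loose bystander, to be left alone; origin at the middle of its underside. It stands on the feeder's base plate between the two pedals
- valve2: An engine valve standing on its head: disc 36 mm across, thin stem 7 mm, 105 mm tall; loose bystander, to be left alone; origin at the middle of its underside
- valve3: An engine valve standing on its head: disc 36 mm across, thin stem 7 mm, 105 mm tall; loose bystander, to be left alone; origin at the middle of its underside
- spring1: A coil valve spring standing upright, 32 mm across, 45 mm tall; loose bystander, to be left alone; origin at the middle of its underside
- spring2: A coil valve spring standing upright, 32 mm across, 45 mm tall; loose bystander, to be left alone; origin at the middle of its underside
- tappet: A plain steel tappet, a cylinder 32 mm across and 28 mm tall; loose bystander, to be left alone; origin at the middle of its underside
- cup: A grey cup of springs, 76 mm across the rim, 125 mm tall with the springs; loose bystander, to be left alone; origin at the middle of its underside
- thick_pin: The same thick pin; origin on its outside, 16 mm from its axis (it turns as the pin rolls: use the centre)
- thin_pin: The same thin pin; origin on its outside, 10 mm from its axis (it turns as the pin rolls: use the centre)

How it is judged:
By the outcome, as a careful person would: the job done as asked, in the order asked, and still so for the second after the job is handed in, with the robot touching nothing.
It also fails if it takes over 43 s, if anything falls off the work surface, if the arm or the gripper's body presses on something with over 40 N, if the wrist force passes 120 N, or if a joint passes its speed limit or range.

## Working session

There is one attempt and no reset: what is moved stays moved. The work goes in short steps, Python scripts to look and compute and a shell command to move; the robot and the scene stay as the last step left them, time stands still between calls to the robot, and variables do not carry over. Pictures are saved under pics/ and viewed, about 8 in all and at most 12, crops included, and the job is handed in when it is done.

```bash
mkdir -p pics; ls; python3 - <<'E'
from plant import manip
import cv2,numpy as np
for n in("top","side"):
    im=manip.grab_frame(n); cv2.imwrite(f"pics/{n}0.png",im[:,:,::-1])
    c=manip.calibration(n); print(n,{k:np.round(v,4).tolist() for k,v in c.items()})
s=manip.state(); print(s["time"],s["tool_pos"],s["tool_rot"],s["contact_force"],manip.tcp_to_tips)
E
```

```text
pics
top {'fx': 399.7287, 'fy': 399.7287, 'cx': 252.9019, 'cy': 201.2971, 'cam_to_world': [[0.0966, 0.9717, -0.2154, 0.3763], [-0.9953, 0.0936, -0.0243, 0.0359], [-0.0035, 0.2168, 0.9762, 0.9081], [0.0, 0.0, 0.0, 1.0]]}
side {'fx': 494.7289, 'fy': 494.7289, 'cx': 256.5078, 'cy': 186.6688, 'cam_to_world': [[-0.8535, 0.295, -0.4295, 0.0408], [-0.5209, -0.4611, 0.7184, 0.9083], [0.0139, 0.8369, 0.5472, 0.7611], [0.0, 0.0, 0.0, 1.0]]}
0.1 [ 0.20466819 -0.59000852  0.25222862] [-5.97704248e-04  8.14754975e-01 -5.79804739e-01 -6.61421733e-04] [ 0.07385812 -0.24702181  0.36080936] 0.022
```

View pics/top0.png

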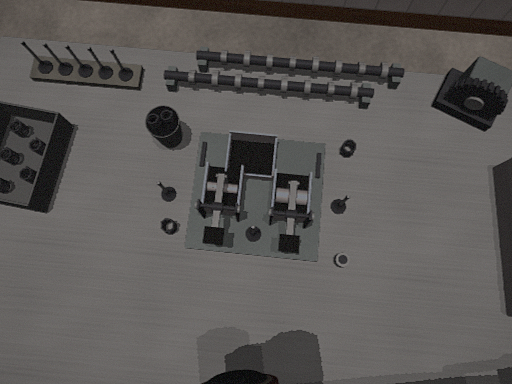

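View pics/side0.png

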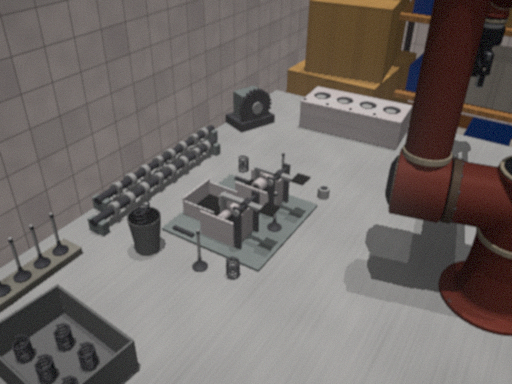

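The top view shows the plate with corners near (200,132), (327,142), (320,262) and (186,249). The tray is at (252,155), and the pedals are at (214,235) on the left and (289,243) on the right. The right lane's pin at (291,197) looks thicker. I'll zoom in and measure.

```bash
cat > h.py <<'E'
from plant import manip
import cv2,numpy as np
def ray(n,u,v,z):
    c=manip.calibration(n); T=np.array(c["cam_to_world"])
    d=T[:3,:3]@[(u-c["cx"])/c["fx"],-(v-c["cy"])/c["fy"],-1]; o=T[:3,3]
    return o+d*(z-o[2])/d[2]
def proj(n,p):
    c=manip.calibration(n); T=np.array(c["cam_to_world"]); q=T[:3,:3].T@(np.array(p)-T[:3,3])
    return np.array([c["cx"]-c["fx"]*q[0]/q[2],c["cy"]+c["fy"]*q[1]/q[2]])
E
python3 - <<'E'
from h import *
im=cv2.imread("pics/top0.png"); f=im.astype(int)
print("plate",f[255,205],f[150,310],"bench",f[280,205],f[200,140],"ped",f[237,214],f[243,289])
# plate mask: bluish/greenish tint relative to bench
d=(f[:,:,0]-f[:,:,2]); 
m=((d>(np.median(d)+ (f[255,205,0]-f[255,205,2]))//2)*255).astype(np.uint8); m[:120]=0;m[275:]=0;m[:,:175]=0;m[:,335:]=0
m=cv2.morphologyEx(cv2.medianBlur(m,3),cv2.MORPH_CLOSE,np.ones((9,9)))
cs=max(cv2.findContours(m,0,2)[0],key=cv2.contourArea)
b=cv2.boxPoints(cv2.minAreaRect(cs)); print(b.round(1),cv2.contourArea(cs))
q=cv2.approxPolyDP(cv2.convexHull(cs),8,True)[:,0]; print(q.tolist())
for p in q: print(p,ray("top",*p,.008).round(4))
cr=cv2.resize(im[125:270,150:360],None,fx=3.7,fy=3.7,interpolation=2)
cv2.imwrite("pics/c1.png",np.clip(cr*1.8,0,255).astype(np.uint8))
E
```

```text
plate [106 107 112] [86 89 84] bench [108 111 112] [107 108 110] ped [22 23 22] [19 16 23]
[[175. 120.]
 [334. 120.]
 [334. 274.]
 [175. 274.]] 23717.0
[[333, 121], [331, 272], [175, 269], [177, 120]]
[333 121] [ 0.7909 -0.1148  0.008 ]
[331 272] [ 0.4316 -0.1296  0.008 ]
[175 269] [0.4047 0.2159 0.008 ]
[177 120] [0.7577 0.2604 0.008 ]
```

View pics/c1.png

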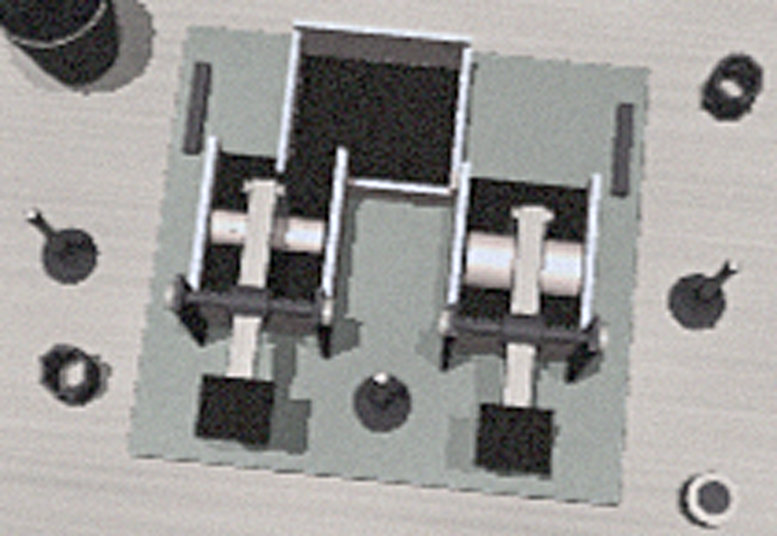

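Right lane (pin at crop (525,265)) clearly holds the thicker pin (the left one at (265,230) is thinner). Next I'll fit the feeder pose from plate corners and pedals.

```bash
python3 - <<'E'
from h import *
P=[((190,27),.008,(.155,.15)),((648,68),.008,(.155,-.15)),((619,505),.008,(-.125,-.15)),((130,457),.008,(-.125,.15)),
((235,408),.122,(-.105,.075)),((515,438),.122,(-.105,-.075))]
w=[];l=[]
for (x,y),z,L in P:
    w.append(ray("top",(x+.5)/3.7-.5+150,(y+.5)/3.7-.5+125,z)[:2]); l.append(L)
w=np.array(w);l=np.array(l);a=l-l.mean(0);b=w-w.mean(0)
th=np.arctan2((a[:,0]*b[:,1]-a[:,1]*b[:,0]).sum(),(a*b).sum())
R=np.array([[np.cos(th),-np.sin(th)],[np.sin(th),np.cos(th)]]);t=w.mean(0)-R@l.mean(0)
print(np.degrees(th),t,"res mm\n",((w-(l@R.T+t))*1e3).round(1))
np.savez("pose.npz",R=R,t=t)
cr=lambda x,y,z:ray("top",(x+.5)/3.7-.5+150,(y+.5)/3.7-.5+125,z)[:2]
for n,x,y,z in[("tray left wall far",297,25,.054),("tray rw far",468,40,.054),("tray rw near",455,190,.045),("valve1 head",382,402,.01),("valve1 top",381,378,.105),("valveR",697,300,.005),("valveR top",733,265,.105),("tappet",709,499,.028),("springR",732,87,.045),("springL",73,375,.045),("valveL",68,255,.005),("cup",60,10,.125)]:
    p=cr(x,y,z);print(n,p.round(3),((p-t)@R).round(3))
s=manip.state()
w_,x,y,z=s["tool_rot"];from scipy.spatial.transform import Rotation as Ro
print(Ro.from_quat([x,y,z,w_]).as_matrix().round(3))
print("pedalR",R@[-.105,-.075]+t,"trayC",R@[.0975,0]+t)
E
```

```text
-0.20712092938055804 [0.57798531 0.05124394] res mm
 [[-0.9 -1.9]
 [ 0.4  1. ]
 [ 0.   1.2]
 [-0.8 -1.3]
 [ 1.1  0.6]
 [ 0.1  0.4]]
tray left wall far [0.722 0.125] [0.144 0.074]
tray rw far [0.722 0.019] [ 0.144 -0.031]
tray rw near [0.629 0.019] [ 0.051 -0.032]
valve1 head [0.501 0.051] [-0.077 -0.   ]
valve1 top [0.501 0.051] [-0.077 -0.   ]
valveR [ 0.584 -0.138] [ 0.007 -0.189]
valveR top [ 0.583 -0.138] [ 0.006 -0.189]
tappet [ 0.459 -0.147] [-0.118 -0.198]
springR [ 0.711 -0.145] [ 0.133 -0.196]
springL [0.494 0.234] [-0.084  0.182]
valveL [0.575 0.257] [-0.004  0.205]
cup [0.69  0.252] [0.111 0.201]
[[ 0.328 -0.945 -0.   ]
 [-0.945 -0.328  0.002]
 [-0.002 -0.    -1.   ]]
pedalR [ 0.47271488 -0.023376  ] trayC [0.67548467 0.05089148]
```

The pose fit is good to about 2 mm. The feeder origin is (0.578, 0.051) with yaw near 0, and the tray is at about +0.021. The cup stands close to the tray's outer left side. I'll lower the closed fingers inside the tray instead and push its right wall toward −y.

```bash
python3 -m pendant '{"linear":[[-1.5,-2.2,0],[-4,-6,0],[-6.5,-9.5,0],[-9,-13,0],[-11.5,-16.5,0],[-14,-20,0],[-16.5,-24,0],[-18.5,-27.5,0],[-20.5,-31,0],[-22,-33,0]],"rotation":[[0,0,2],[0,0,4],[0,0,6],[0,0,8],[0,0,10],[0,0,12],[0,0,14],[0,0,16],[0,0,18],[0,0,19.1]],"grip":[1,1,1,1,1,1,1,1,1,1]}'
```

```text
time: 0.93
tool_pos: [0.4456, -0.2723, 0.253]
tool_rot: [0.0, -0.707, 0.707, 0.0]
contact_force: [0.3, -0.6, -0.0]
gripper_width: -0.001
```

```bash
python3 -m pendant '{"linear":[[-3,-2.2,0],[-6.3,-4.7,0],[-9.6,-7.1,0],[-12.9,-9.5,0],[-16.2,-11.9,0],[-19.5,-14.3,0],[-22.8,-16.7,0],[-26.1,-19.1,0],[-29.4,-21.5,0],[-32.5,-23.9,0]],"rotation":[[0,0,0],[0,0,0],[0,0,0],[0,0,0],[0,0,0],[0,0,0],[0,0,0],[0,0,0],[0,0,0],[0,0,0]],"grip":[1,1,1,1,1,1,1,1,1,1]}'
python3 -m pendant '{"linear":[[0,0,2],[0,0,4.5],[0,0,7],[0,0,9.5],[0,0,12],[0,0,14.5],[0,0,16.5],[0,0,18],[0,0,19.3],[0,0,20]],"rotation":[[0,0,0],[0,0,0],[0,0,0],[0,0,0],[0,0,0],[0,0,0],[0,0,0],[0,0,0],[0,0,0],[0,0,0]],"grip":[1,1,1,1,1,1,1,1,1,1]}'
```

```text
time: 1.77
tool_pos: [0.6839, 0.0528, 0.2525]
tool_rot: [0.0, 0.707, -0.707, -0.0]
contact_force: [1.5, -1.2, 0.3]
gripper_width: 0.005
time: 2.6
tool_pos: [0.6824, 0.0506, 0.0511]
tool_rot: [0.001, 0.707, -0.707, -0.001]
contact_force: [0.4, -0.2, 0.5]
gripper_width: -0.0
```

```bash
python3 -m pendant '{"linear":[[0.7,0,0],[1.4,0,0],[2.2,0,0],[3.2,0,0],[4.3,0,0],[5.4,0,0],[6.5,0,0],[7.6,0,0],[8.6,0,0],[9.5,0,0]],"rotation":[[0,0,0],[0,0,0],[0,0,0],[0,0,0],[0,0,0],[0,0,0],[0,0,0],[0,0,0],[0,0,0],[0,0,0]],"grip":[1,1,1,1,1,1,1,1,1,1]}'
python3 -m pendant '{"linear":[[0.2,0,0],[0.4,0,0],[0.6,0,0],[0.8,0,0],[1.0,0,0],[1.2,0,0],[1.3,0,0],[1.4,0,0],[1.5,0,0],[1.5,0,0]],"rotation":[[0,0,0],[0,0,0],[0,0,0],[0,0,0],[0,0,0],[0,0,0],[0,0,0],[0,0,0],[0,0,0],[0,0,0]],"grip":[1,1,1,1,1,1,1,1,1,1]}'
```

```text
time: 3.43
tool_pos: [0.6838, -0.0458, 0.0538]
tool_rot: [0.0, -0.707, 0.707, -0.0]
contact_force: [0.7, 2.5, 2.0]
gripper_width: 0.002
time: 4.27
tool_pos: [0.6834, -0.0596, 0.0533]
tool_rot: [0.0, 0.707, -0.707, 0.0]
contact_force: [1.2, 0.4, 0.3]
gripper_width: 0.006
```

```bash
python3 -m pendant '{"linear":[[0.05,0,0],[0.1,0,0],[0.15,0,0],[0.2,0,0],[0.25,0,0],[0.3,0,0],[0.35,0,0],[0.4,0,0],[0.4,0,0],[0.4,0,0]],"rotation":[[0,0,0],[0,0,0],[0,0,0],[0,0,0],[0,0,0],[0,0,0],[0,0,0],[0,0,0],[0,0,0],[0,0,0]],"grip":[1,1,1,1,1,1,1,1,1,1]}'
python3 - <<'E'
from h import *
im=manip.grab_frame("top")[:,:,::-1]; cr=cv2.resize(im[125:270,150:360],None,fx=3.7,fy=3.7,interpolation=2)
cv2.imwrite("pics/c2.png",np.clip(cr*1.8,0,255).astype(np.uint8)); print(manip.state()["contact_force"])
E
```

```text
time: 5.1
tool_pos: [0.6834, -0.0617, 0.0533]
tool_rot: [-0.001, 0.707, -0.707, -0.001]
contact_force: [0.6, 7.6, 2.3]
gripper_width: -0.0
[0.7759946  8.02594755 0.49188038]
```

View pics/c2.png

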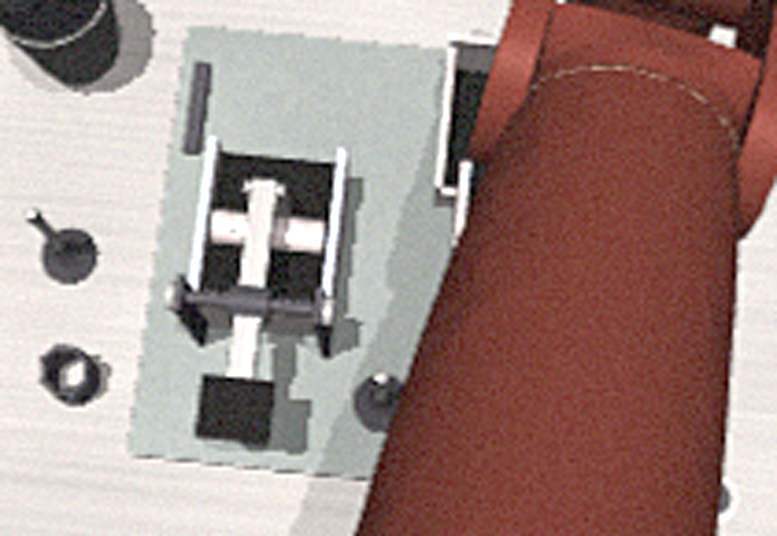

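The arm hides the right side, but the tray's left wall now stands at crop x≈448. The steady 8 N is well above the tray's friction, so it should be at its stop. I'll nudge 3 mm more to confirm, back off, then lift out.

```bash
python3 -m pendant '{"linear":[[0.1,0,0],[0.2,0,0],[0.3,0,0],[0.3,0,0],[0.3,0,0],[0.3,0,0],[0.3,0,0],[0.3,0,0],[0.3,0,0],[0.3,0,0]],"rotation":[[0,0,0],[0,0,0],[0,0,0],[0,0,0],[0,0,0],[0,0,0],[0,0,0],[0,0,0],[0,0,0],[0,0,0]],"grip":[1,1,1,1,1,1,1,1,1,1]}'
python3 -m pendant '{"linear":[[-0.5,0,0],[-1.2,0,0],[-1.8,0,0],[-1.8,0,-2],[-1.8,0,-5],[-1.8,0,-8],[-1.8,0,-11],[-1.8,0,-14],[-1.8,0,-16],[-1.8,0,-17]],"rotation":[[0,0,0],[0,0,0],[0,0,0],[0,0,0],[0,0,0],[0,0,0],[0,0,0],[0,0,0],[0,0,0],[0,0,0]],"grip":[1,1,1,1,1,1,1,1,1,1]}'
python3 - <<'E'
from h import *
d=np.load("pose.npz")
for x,y,z in((450,43,.054),(441,190,.043)): print(((ray("top",(x+.5)/3.7-.5+150,(y+.5)/3.7-.5+125,z)[:2]-d["t"])@d["R"]).round(4))
E
```

```text
time: 5.98
tool_pos: [0.6834, -0.062, 0.0533]
tool_rot: [-0.003, 0.707, -0.707, -0.003]
contact_force: [0.4, 15.5, 3.8]
gripper_width: -0.004
time: 6.82
tool_pos: [0.6847, -0.0491, 0.2278]
tool_rot: [0.001, -0.707, 0.707, -0.003]
contact_force: [0.1, -0.2, -0.2]
gripper_width: -0.0
[ 0.1414 -0.0204]
[ 0.0507 -0.0236]
```

The tray is at its stop: no movement at 15.5 N, and its wall reads −0.020 against an expected −0.020. Next I'll move above the right pedal.

```bash
python3 -m pendant '{"linear":[[-0.3,2,0],[-0.6,4.5,0],[-0.9,7,0],[-1.2,10,0],[-1.5,13,0],[-1.8,16,0],[-2.1,18.5,0],[-2.3,20.3,0],[-2.5,21.3,0],[-2.5,21.3,0]],"rotation":[[0,0,0],[0,0,0],[0,0,0],[0,0,0],[0,0,0],[0,0,0],[0,0,0],[0,0,0],[0,0,0],[0,0,0]],"grip":[1,1,1,1,1,1,1,1,1,1]}'
python3 -m pendant '{"linear":[[0,0,1],[0,0,2.5],[0,0,4],[0,0,5],[0,0,6],[0,0,6.5],[0,0,6.8],[0,0,7],[0,0,7],[0,0,7]],"rotation":[[0,0,0],[0,0,0],[0,0,0],[0,0,0],[0,0,0],[0,0,0],[0,0,0],[0,0,0],[0,0,0],[0,0,0]],"grip":[1,1,1,1,1,1,1,1,1,1]}'
python3 - <<'E'
from h import *
im=manip.grab_frame("side")[:,:,::-1]; cr=cv2.resize(im[120:290,150:360],None,fx=3.5,fy=3.5,interpolation=2)
cv2.imwrite("pics/c3.png",np.clip(cr*1.8,0,255).astype(np.uint8))
E
```

```text
time: 7.65
tool_pos: [0.4683, -0.0233, 0.222]
tool_rot: [0.001, 0.707, -0.707, -0.001]
contact_force: [0.1, -0.6, -0.0]
gripper_width: -0.002
time: 8.48
tool_pos: [0.4708, -0.0236, 0.1539]
tool_rot: [-0.0, 0.707, -0.707, 0.0]
contact_force: [-0.1, -0.5, 0.5]
gripper_width: -0.001
```

View pics/c3.png

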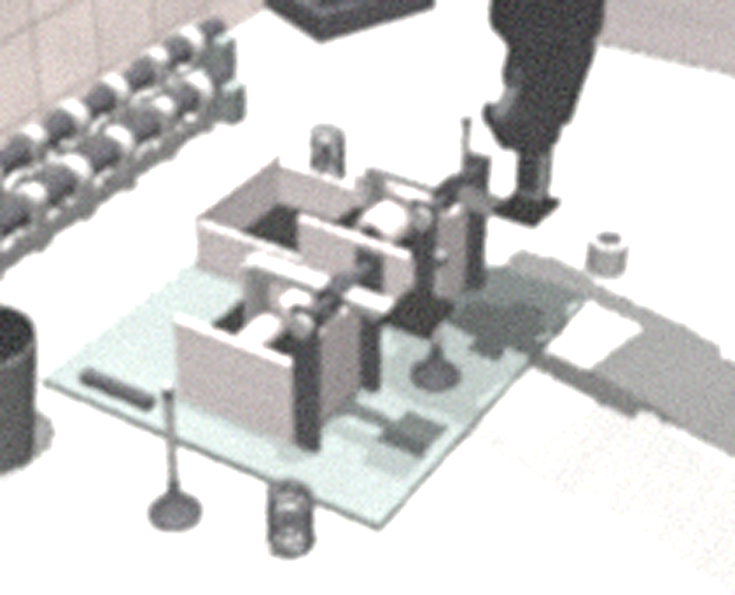

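The shut fingertips at crop (537,195) sit just above the right pedal at (528,208). The tray is in front of that lane, and the thick pin is still held at (385,218). Pressing.

```bash
python3 -m pendant '{"linear":[[0,0,0.4],[0,0,0.8],[0,0,1.1],[0,0,1.4],[0,0,1.7],[0,0,2.0],[0,0,2.3],[0,0,2.6],[0,0,2.9],[0,0,3.2]],"rotation":[[0,0,0],[0,0,0],[0,0,0],[0,0,0],[0,0,0],[0,0,0],[0,0,0],[0,0,0],[0,0,0],[0,0,0]],"grip":[1,1,1,1,1,1,1,1,1,1]}'
python3 -m pendant '{"linear":[[0,0,0.2],[0,0,0.3],[0,0,0.4],[0,0,0.4],[0,0,0.4],[0,0,0.4],[0,0,0.4],[0,0,0.4],[0,0,0.4],[0,0,0.4]],"rotation":[[0,0,0],[0,0,0],[0,0,0],[0,0,0],[0,0,0],[0,0,0],[0,0,0],[0,0,0],[0,0,0],[0,0,0]],"grip":[1,1,1,1,1,1,1,1,1,1]}'
python3 - <<'E'
from h import *
im=manip.grab_frame("side")[:,:,::-1]; cr=cv2.resize(im[120:290,150:360],None,fx=3.5,fy=3.5,interpolation=2)
cv2.imwrite("pics/c4.png",np.clip(cr*1.8,0,255).astype(np.uint8));print(manip.state()["contact_force"])
E
```

```text
time: 9.37
tool_pos: [0.4708, -0.0236, 0.1223]
tool_rot: [-0.0, 0.707, -0.707, 0.0]
contact_force: [-1.4, 0.6, 7.2]
gripper_width: 0.0
time: 10.2
tool_pos: [0.4716, -0.0236, 0.1191]
tool_rot: [-0.001, 0.707, -0.707, 0.001]
contact_force: [-1.6, 0.3, 8.1]
gripper_width: -0.002
[-2.67488277 -0.04742179  7.31929185]
```

View pics/c4.png

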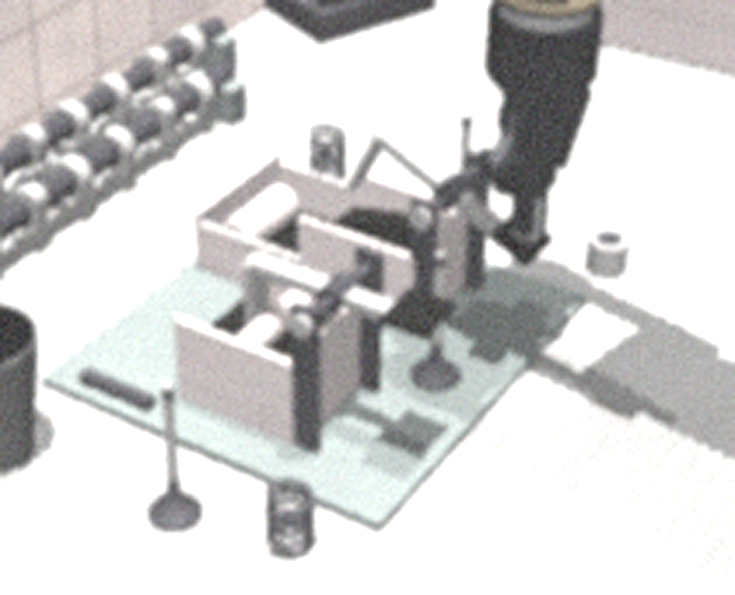

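The gate is up at (378,145), and the thick pin is already in the tray at crop (262,215). I'll raise the tool gently and check.

```bash
python3 -m pendant '{"linear":[[0,0,-0.3],[0,0,-0.7],[0,0,-1.1],[0,0,-1.5],[0,0,-1.9],[0,0,-2.3],[0,0,-2.7],[0,0,-3.1],[0,0,-3.6],[0,0,-4.2]],"rotation":[[0,0,0],[0,0,0],[0,0,0],[0,0,0],[0,0,0],[0,0,0],[0,0,0],[0,0,0],[0,0,0],[0,0,0]],"grip":[1,1,1,1,1,1,1,1,1,1]}'
python3 -m pendant '{"linear":[[0,0,-1],[0,0,-3],[0,0,-5],[0,0,-7],[0,0,-9],[0,1,-10],[0,3,-10],[0,5,-10],[0,6,-10],[0,6,-10]],"rotation":[[0,0,0],[0,0,0],[0,0,0],[0,0,0],[0,0,0],[0,0,0],[0,0,0],[0,0,0],[0,0,0],[0,0,0]],"grip":[1,1,1,1,1,1,1,1,1,1]}'
python3 - <<'E'
from h import *
o=[]
for n,(a,b,c,d) in(("side",(120,290,150,360)),("top",(115,285,150,360))):
    o.append(cv2.resize(manip.grab_frame(n)[a:b,c:d,::-1],(400,324),interpolation=2))
cv2.imwrite("pics/c5.png",np.clip(np.hstack(o)*1.6,0,255).astype(np.uint8))
E
```

```text
time: 11.08
tool_pos: [0.4699, -0.0234, 0.159]
tool_rot: [0.0, 0.707, -0.707, -0.001]
contact_force: [-0.1, -0.7, 0.0]
gripper_width: -0.0
time: 11.92
tool_pos: [0.4093, -0.0235, 0.26]
tool_rot: [-0.0, 0.707, -0.707, 0.001]
contact_force: [0.3, -0.7, -0.9]
gripper_width: 0.001
```

View pics/c5.png

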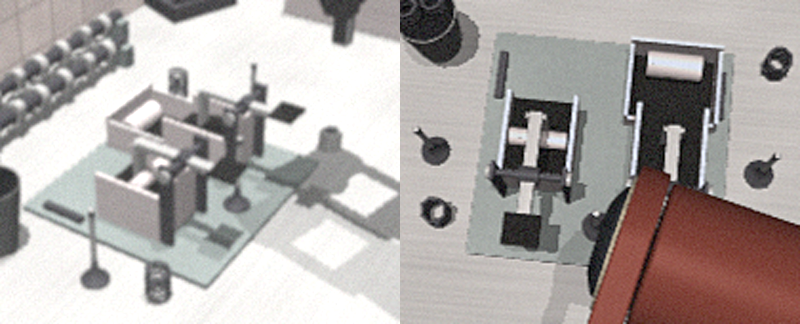

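The thick pin lies in the tray (top view, (675,66)) and the thin pin is still behind its gate at (537,138). The pedal is back up at (288,112) in the side view, and the bystanders are still standing. Handing in.

```bash
python3 -c "
from plant import manip
print(manip.job_done())"
```

```text
the job is handed in; nothing more can be done
None
```

The job is done and handed in at about 12 s of the 43 s allowed. The thick gudgeon pin was in the right lane, and it is now in the catch tray.

- **Tray:** I pushed it from inside with the shut fingers, because the cup stands close to its outer left side. It reached its right-hand stop: it did not move further at 15.5 N, and its outer wall measured −20 mm against an expected −20 mm.
- **Pedal:** I pressed the right pedal with the fingertips at about 8 N. The gate lifted, the pin rolled out, and the pedal came back up.
- **Last pictures:** The thick pin is in the tray, and the thin pin is still behind its gate. The bystanders I could see are standing where they were. The robot is clear of everything, with about zero force on the tool.

No check failed or disagreed. In the last top view the arm covered the tappet and the right pedal, and partly covered the valve between the pedals. I checked those three in the last side view.

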